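# Press the firmness tester home on the ringed cheese

### The job

Slide the handled board along the bench until the ring inked on top of its cheese is centred under the tip of the firmness tester's probe. Then turn the tester's knurled collar, without lifting it off, until its hidden keyways find the pins, push it down until its rim sits fully home on the seat, and finish still holding it pushed home, so that the probe keeps pressing inside the ring for the reading. Keep the board down on the bench, and leave the small cheese, trier, wedge, jar, stamp and ink tin where they are.

Things in the scene. Friction and masses are not known exactly. Their poses are not given: they have to be found in the camera images.
- tester: Firmness tester, fixed: round base (150 mm across, 24 mm high), steel column (28 mm thick, 196 mm high), and a boom reaching 220 mm level to a round grey head (52 mm across, 98 to 142 mm above the bench) with free space under it. Origin on the bench under the vertical probe axis; x axis points along the boom to the column. A dial (54 mm, 180 mm high) sits on the boom from x = 105 mm on.
- seat (a point): Centre of the flat steel seat on top of the tester's head, 49 mm across, 150 mm above the bench, on the probe axis. The collar's rim comes to rest on it when home. From it rises a spigot (26 mm across, 28 mm high, inside the collar) with three equally spaced radial pins. Beside the collar the fingers may reach 8 mm below this face.
- indenter: The probe: a rod ending in a 6 mm steel ball, hanging under the head on the tester's axis. Origin at its lowest point, the tip: 79 mm above the bench when parked, 9 mm over the cheese. It goes down with the collar and, with the collar home, presses on the cheese; the ball gives upwards against a light spring (2 to 3 N).
- collar: The tester's loose knurled steel bayonet collar, a cap over the spigot: 48 mm across, 42 mm high, 0.12 kg, 1 mm radial play. Origin at the centre of its lower rim, z up: 162.5 mm above the bench when parked on the pins (at the start), 150 mm when home. Three equal keyways 120 degrees apart are hidden inside; neither its outside nor its x axis shows where they are.
- collar_top (a point): Centre of the collar's flat closed top. From the start a keyway meets the pins after 17 to 80 degrees of clockwise turn (seen from above), and the collar drops within about 7 degrees either side. It must be pushed: a return spring inside takes about 2 N at first and 5 N near home (8 N with the probe on the cheese), and lifts it again when let go. Once it has dropped it cannot turn.
- plunger (a joint): Travel of the tester's sprung plunger, pushed down by the collar's top: 0 parked, 0.011 to 0.012 m with the collar home.
- board: Loose wooden ripening board, 150 mm (x) by 124 mm (y), 20 mm thick, 0.25 kg, with a tongue handle 36 mm wide and 20 mm thick that runs from its -x edge (x = -75 mm) to x = -154 mm. Origin at the centre of the 150 x 124 mm part, on the underside; lies flat on the bench and slides. The handle starts pointing roughly to the robot.
- cheese: Loose round cheese, 110 mm across and 50 mm high, about 0.5 kg, lying on the board near its middle. Origin at the centre of its underside. Its top is 70 mm above the bench.
- ring_mark (a point): Centre of the dark ring inked on the cheese's top (26 mm outside, 20 mm inside), 27 mm off the cheese's centre.
- small_cheese: Bystander: a smaller grey cheese (80 mm across) on a round wooden disc, 96 mm across, 54 mm high in all. Origin under its centre. It stands on the other side of the tester from the board.
- trier: Bystander: cheese trier, a 130 mm steel tube with a wooden cross handle, lying flat. Origin under its shank's rear end.
- wedge: Bystander: wedge of cheese about 105 mm long, 58 mm high. Origin on its underside, 30 mm from the point.
- jar: Bystander: glass jar with a steel lid, 72 mm across, 100 mm high. Origin under its centre.
- stamp: Bystander: wooden-handled ring stamp, 34 mm across, 68 mm high. Origin under its centre.
- ink_tin: Bystander: flat round ink tin, 68 mm across, 14 mm high. Origin under its centre.
There are look-alikes about, which are no part of the job. Of the things that look like the collar, the smallest one is meant.

How it is judged:
By the outcome, as a careful person would: the job done as asked, in the order asked, and still so for the second after the job is handed in, while the arm keeps its last pose, push and grip.
It also fails if it takes over 67 s, if anything falls off the work surface, if the arm or the gripper's body presses on something with over 40 N, if the wrist force passes 120 N, or if a joint passes its speed limit or range.

### The arm

A 6-joint arm with a two-finger parallel gripper is mounted at the origin on the work surface. World frame = base frame: x ahead of the robot, y to its left, z up, the work surface at z = 0. Lengths are in m, angles in degrees, forces in N, time in s.
With the tool pointing down it reaches from about 0.3 to 0.75 m from the base axis. Payload 8.5 kg.
Tool frame: the origin (TCP) lies at the very end of the fingers, on their centre line; the grasp point (between the pads) lies 19 mm behind it (env.grip_point_offset is the distance from the TCP to the grasp point, in m); z points along the fingers, y is the direction in which the jaws open and shut (so a half turn about z gives the same grasp; the last joint's range is limited). The gripper opens to 85 mm and grips with 20 to 120 N. Pads are 22 mm wide; open, the fingers measure 114 mm over their backs; the gripper's body (76 mm by 85 mm) begins 54 mm behind the grasp point. The pads swing forward as they close: fully open they stand 13 mm farther back than shut.
Start: joints at [-82.695, 21.807, 74.336, -0, 83.858, -12.336], TCP at [0.185, -0.518, 0.207] pointing down, gripper open.
Joint ranges: [-178.18, 178.18], [-50.72, 133.34], [12.68, 142.11], [-81.47, 261.47], [9.98, 163.14], [-165.26, 165.26]. Speed limits (degrees/s): [136.94, 136.94, 180, 180, 180, 180].

### API

Orientations are given as a 3x3 rotation matrix whose columns are the frame's x, y, z axes.
In Python, from rig import env gives the robot as it stands.
- The arm moves only by the tool move_arm, never from a script. Its argument "moves" is a list of rows, each a list of 4 numbers: the shift along the tool's x, y, z in mm, then the turn about the tool's z in rad. In form: [[tx, ty, tz, spin], ...]. A call has 1 to 20 rows; each row is the pose to reach, as a shift and turn from the pose commanded when the call began, along the tool's axes at that moment; what a row does not reach only later rows make up. A row lasts 1/10 s, in which the tool goes at most 50 mm and 8.59 degrees, less where a joint would pass 70% of its speed; a pose out of reach is approached as far as the arm can. A call with a gripper value outside its range is refused whole. "grip" is the closure, from 0 (fully open) to 1 (shut), set as the call begins (left out, the last holds). The fingers move at their own pace and stop on an object; "grip_force" is the grip in N (left out, the last holds). Time passes only in rows, so rows that repeat a pose let the fingers close. It gives the time, the measured TCP pose, the force and the opening at its end, in the units of the state.
- env.observe(): the state, without advancing time (a new reading comes with each control period).
- env.get_image(name): name is "side" or "top"; returns the picture (400x640x3 uint8, red, green, blue); there is no depth.
- env.get_calibration(name): a dict with "fovy" (degrees; the focal length in pixels is half the picture's height over the tangent of half this angle, whatever the lens; pixels are square), "cx", "cy" (the principal point, pixels), "k1" (the pictures are not rectified: a ray, as slopes to the right and down, at radius r is drawn at 1 + k1 r^2 times it, then the intrinsics apply), "extrinsics" (4x4, takes a point from world to camera coordinates). Camera axes: x right, y up, looking along -z (the intrinsics and any distortion apply to the point x, -y, -z); pixel columns grow to the right and rows downward; lengths in m; the calibration is good to about 2 mm. A picture is of the moment at which its call begins. get_calibration takes no time and is no camera call.
- env.close_job(): hands the job in, once; it reports no verdict.
Trained networks look in the newest picture that a camera, given by its name, has taken for a name from the list of things; names that differ only in an ending like _2 or _b are one class to them, and where a whole thing is asked for, a point or a joint stands for the part that bears it (a point fixed in the world has none). Each returns a list of dicts, best first, with "conf" (0 to 1); they miss things now and then, are a little off and sometimes report something else, mostly with a low value. They report only what shows in the picture. A call takes as long as a camera call. They do not tell look-alikes from the thing itself.
- env.silhouettes(camera, name): "region" (400x640 bool, what is visible of it) and "point" ([row, column] in pixels, amid what is visible of it).
- env.tip_of(camera, name): "point" ([row, column] in pixels: a listed point, or the origin of a listed thing).
The state is a dict: "time_s": time; "q": joint angles; "qvel": joint speeds; "joint_efforts": joint torques, N m; "position": TCP position; "tool_rot": TCP orientation; "ft_force": force on the tool from outside, world axes, zero at the start; "wrist_torque": the same for the moment, N m; "grip_width": finger opening in m.
Only numpy, scipy, OpenCV 4.12 (cv2) and the standard library are available. Lean on these libraries where they do the work, as an engineer would, in place of code of your own. Each camera call takes 0.05 s, during which the arm holds its last target.

## Working session

There is one attempt and no reset: what is moved stays moved. The work goes in short steps, Python scripts to look and compute and a tool call to move; the robot and the scene stay as the last step left them, time stands still between calls to the robot, and variables do not carry over. Pictures are saved under pics/ and viewed, and the job is handed in when it is done.

Besides the shell and the picture viewer there is one more tool, called after "Call:" as a command line: name --pt "numbers of a row" for each row, then --argument value for the rest. move_arm: Moves the arm, as the interface text tells. Its arguments: {"type":"object","properties":{"moves":{"type":"array"},"grip":{"type":"number"},"grip_force":{"type":"number"}},"required":["moves"]}

```bash
ls; mkdir -p pics
python3 - <<'E'
from rig import env
import cv2
for n in("side","top"):
    im=env.get_image(n); cv2.imwrite(f"pics/{n}0.png",im[:,:,::-1])
    print(n,env.get_calibration(n))
print(env.observe(), env.grip_point_offset)
E
```

```text
pics
side {'fovy': 52.02341828953114, 'cx': 316.79098561542537, 'cy': 199.08189783242693, 'k1': -0.07976167391846012, 'extrinsics': array([[-0.99329831, -0.11549179,  0.00448555,  0.55770999],
       [ 0.07588432, -0.62239448,  0.77901649, -0.1625172 ],
       [-0.08717823,  0.77413614,  0.6269874 , -1.31266936],
       [ 0.        ,  0.        ,  0.        ,  1.        ]])}
top {'fovy': 55.3014917877689, 'cx': 322.49490939181464, 'cy': 204.1651477544951, 'k1': -0.010230701764906118, 'extrinsics': array([[ 0.00794636, -0.99991952,  0.00988953, -0.01099408],
       [ 0.99361048,  0.00900892,  0.11250361, -0.58808501],
       [-0.11258365,  0.00893235,  0.9936021 , -1.29336724],
       [ 0.        ,  0.        ,  0.        ,  1.        ]])}
{'time_s': 0.1, 'q': array([-8.26948577e+01,  2.18368962e+01,  7.43799343e+01, -9.92643900e-04,
        8.38574641e+01, -1.23362321e+01]), 'qvel': array([-0.08038408, -0.09045454, -0.21235512,  0.0778961 ,  0.03465983,
        0.00368875]), 'joint_efforts': array([ 4.02445075e-03, -4.49224198e+01, -2.31654382e+01, -1.41367441e-04,
        3.64447093e-03, -1.74344353e-05]), 'position': array([ 0.18482291, -0.51770109,  0.20607853]), 'tool_rot': array([[ 9.41814367e-01,  3.36133402e-01, -1.81963716e-04],
       [ 3.36133351e-01, -9.41813528e-01,  1.28396871e-03],
       [ 2.60208882e-04, -1.27042425e-03, -9.99999159e-01]]), 'ft_force': array([-0.74105791,  0.14359844, -0.22489286]), 'wrist_torque': array([ 0.00627666, -0.05251421, -0.0321638 ]), 'grip_width': 0.08543014836105918} 0.0187
```

View pics/side0.png

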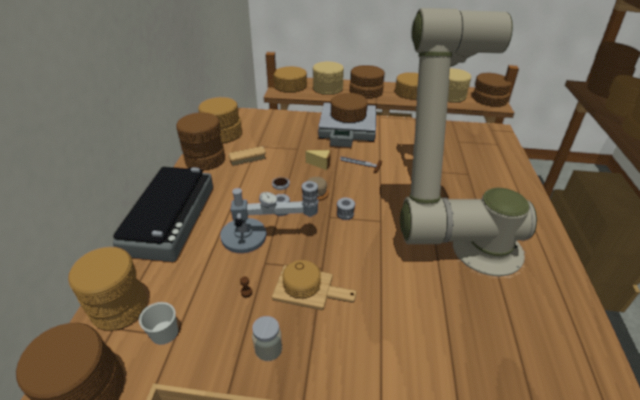

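View pics/top0.png

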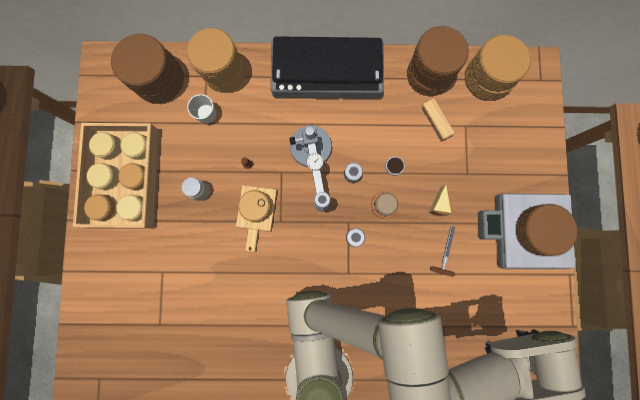

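```bash
cat > h.py <<'E'
import numpy as np, cv2
from rig import env
from scipy.optimize import least_squares
def K(n):
    c=env.get_calibration(n); return c,200/np.tan(np.radians(c['fovy']/2))
def proj(n,P):
    c,f=K(n);p=c['extrinsics']@np.r_[P,1];x,y=p[0]/-p[2],-p[1]/-p[2];s=1+c['k1']*(x*x+y*y)
    return np.array([c['cy']+f*y*s,c['cx']+f*x*s]) # row,col
def atz(n,rc,z):
    return least_squares(lambda q:proj(n,[q[0],q[1],z])-rc,[.5,0]).x
def tri(d): # {cam:rc}
    r=least_squares(lambda q:np.concatenate([proj(n,q)-d[n] for n in d]),[.5,0,.1]); return r.x,np.abs(r.fun).max()
def circ(n,P,r):
    return np.array([proj(n,P+r*np.array([np.cos(a),np.sin(a),0])) for a in np.linspace(0,2*np.pi,73)])
E
python3 - <<'E'
from h import *
for n in ["collar_top","seat","indenter","ring_mark","cheese","board","tester","jar","stamp","ink_tin","small_cheese"]:
    for c in("side","top"):
        print(n,c,[(np.round(d['point'],1).tolist(),round(d['conf'],2)) for d in env.tip_of(c,n)][:4])
E
python3 - <<'E'
import cv2
t=cv2.imread('pics/top0.png');s=cv2.imread('pics/side0.png')
cv2.imwrite('pics/tc.png',cv2.resize(t[120:260,230:380],None,fx=4,fy=4,interpolation=2))
cv2.imwrite('pics/sc.png',cv2.resize(s[165:315,215:365],None,fx=4,fy=4,interpolation=2))
E
```

```text
collar_top side [([200.4, 345.1], 0.88), ([186.1, 306.3], 0.78), ([195.5, 281.7], 0.47), ([184.2, 280.6], 0.33)]
collar_top top [([233.6, 355.6], 0.74), ([198.2, 325.1], 0.66), ([172.1, 353.9], 0.51)]
seat side [([201.4, 309.9], 0.75)]
seat top [([203.0, 321.9], 0.91)]
indenter side []
indenter top []
ring_mark side [([266.6, 301.3], 0.86), ([291.8, 244.3], 0.43)]
ring_mark top [([198.9, 261.3], 0.95)]
cheese side [([286.2, 302.7], 0.72), ([292.5, 244.4], 0.4)]
cheese top [([203.6, 255.0], 0.57)]
board side [([287.2, 302.6], 0.95)]
board top [([207.2, 254.6], 0.81)]
tester side [([287.0, 300.0], 0.31)]
tester top [([206.4, 321.3], 0.55), ([167.7, 392.6], 0.26)]
jar side [([349.3, 267.1], 0.85)]
jar top [([191.3, 202.6], 0.79), ([200.5, 261.4], 0.42)]
stamp side [([293.3, 244.6], 0.77)]
stamp top [([163.8, 248.2], 0.52)]
ink_tin side [([184.7, 278.7], 0.61)]
ink_tin top [([165.9, 392.1], 0.66), ([206.7, 255.6], 0.36)]
small_cheese side [([192.8, 317.6], 0.84)]
small_cheese top [([205.4, 385.6], 0.58)]
```

View pics/tc.png

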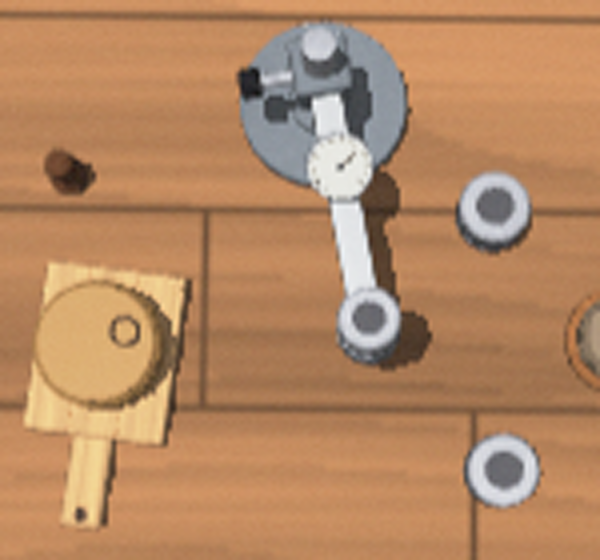

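View pics/sc.png

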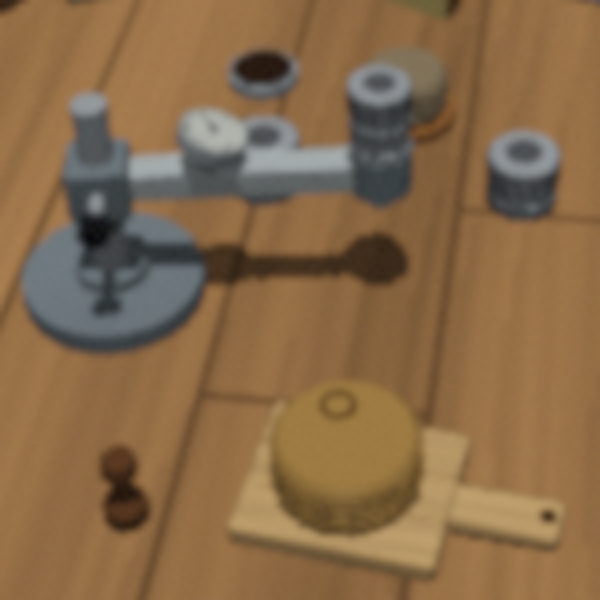

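Run:
```python
from h import *
print('collar',atz('top',[199.5,322.5],.2045),atz('side',[185.5,310],.2045),tri({'top':[199.5,322.5],'side':[185.5,310]}))
print('ring',atz('top',[202.75,261.25],.07),atz('side',[266,299.5],.07))
# board corners, handle
cr={'c1':(48,262),'c2':(190,280),'c3':(165,444),'c4':(25,427)}
P={}
for k,(x,y) in cr.items(): P[k]=atz('top',[120+y/4,230+x/4],.02);print(k,P[k])
print('ctr',sum(P.values())/4, [np.linalg.norm(P['c%d'%i]-P['c%d'%(i%4+1)]) for i in (1,2,3,4)])
print('hend',atz('top',[120+526/4,230+81/4],.02),'hole',atz('top',[120+514/4,230+80/4],.02))
print('cheese',atz('top',[120+343/4,230+97/4],.07))
# tester base
print('base',atz('top',[120+104/4,230+325/4],.024),'coltop',atz('top',[120+43/4,230+322/4],.196),'dial',atz('top',[120+168/4,230+340/4],.18))
for n,x,y,z in (('stamp',60,165,.068),('lk1',495,204,.042),('lk2',504,469,.042)): print(n,atz('top',[120+y/4,230+x/4],z))
print('jar',atz('top',[187,193],.1),'small',atz('top',[204,386],.054))
```

```text
collar [ 0.58296745 -0.00435497] [5.82984831e-01 1.52548597e-04] (array([ 0.5834972 , -0.00438211,  0.20105222]), np.float64(0.03149059709596713))
ring [0.58692468 0.20108969] [0.58757854 0.20374092]
c1 [0.65327751 0.27807087]
c2 [0.63841765 0.15272877]
c3 [0.49410153 0.17140171]
c4 [0.507821   0.29346957]
ctr [0.57340442 0.22391773] [np.float64(0.1262198775615386), np.float64(0.14551914132627214), np.float64(0.12283641626874815), np.float64(0.14626932474310445)]
hend [0.42272421 0.24232092] hole [0.43301914 0.24348107]
cheese [0.57652812 0.2244032 ]
base [0.79727183 0.03562226] coltop [0.79945234 0.03465314] dial [0.70401026 0.01981955]
stamp [0.72960581 0.26068847]
lk1 [ 0.7046276 -0.114061 ]
lk2 [ 0.47426802 -0.12147439]
jar [0.63386513 0.42353841] small [ 0.58834812 -0.22345002]
```

Call:
move_arm --pt "503 -624 0 0.463" --pt "503 -624 0 0.463" --pt "503 -624 0 0.463" --pt "503 -624 0 0.463" --pt "503 -624 0 0.463" --pt "503 -624 0 0.463" --pt "503 -624 0 0.463" --pt "503 -624 0 0.463" --pt "503 -624 0 0.463" --pt "503 -624 0 0.463" --pt "503 -624 0 0.463" --pt "503 -624 0 0.463" --pt "503 -624 0 0.463" --pt "503 -624 0 0.463" --pt "503 -624 0 0.463" --pt "503 -624 0 0.463" --pt "503 -624 0 0.463" --pt "503 -624 0 0.463" --pt "503 -624 0 0.463" --pt "503 -624 0 0.463" --grip 0 --grip_force 40

```text
time_s: 3.2
position: [0.4488, 0.2376, 0.2069]
tool_rot: [[0.993, -0.122, 0.0], [-0.122, -0.993, -0.0], [0.0, 0.0, -1.0]]
ft_force: [-0.1, -0.2, 1.3]
grip_width: 0.0855
```

Call:
move_arm --pt "0 -2 50 0" --pt "0 -2 100 0" --pt "0 -2 140 0" --pt "0 -2 170 0" --pt "0 -2 185 0" --pt "0 -2 195 0" --pt "0 -2 200 0" --pt "0 -2 200 0"

```text
time_s: 4.0
position: [0.4493, 0.2404, 0.0068]
tool_rot: [[0.993, -0.121, 0.0], [-0.121, -0.993, 0.0], [0.0, -0.0, -1.0]]
ft_force: [0.4, -0.4, 0.3]
grip_width: 0.0854
```

Run:
```python
from h import *
t=env.get_image('top');s=env.get_image('side')
print(env.observe()['position'])
a=cv2.resize(t[180:270,220:320],None,fx=4,fy=4,interpolation=2);b=cv2.resize(s[240:330,265:365],None,fx=4,fy=4,interpolation=2)
cv2.imwrite('pics/g1.png',np.hstack([a,b])[:,:,::-1])
```

```text
[0.44960074 0.24073557 0.00744843]
```

View pics/g1.png

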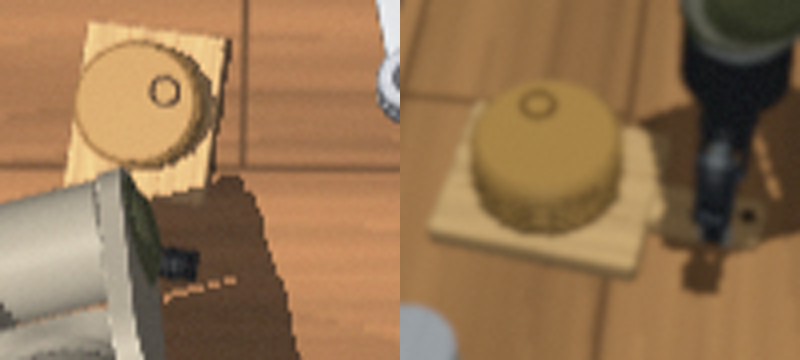

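Call:
move_arm --pt "0 0 2 0" --pt "0 0 2 0" --pt "0 0 2 0" --pt "0 0 2 0" --pt "0 0 2 0" --pt "0 0 2 0" --pt "0 0 2 0" --pt "0 0 2 0" --pt "0 0 2 0" --pt "0 0 2 0" --grip 1 --grip_force 40

```text
time_s: 5.1
position: [0.4491, 0.2408, 0.0046]
tool_rot: [[0.993, -0.12, -0.0], [-0.12, -0.993, -0.0], [-0.0, 0.0, -1.0]]
ft_force: [-1.3, 0.5, -0.4]
grip_width: -0.0001
```

Run:
```python
from h import *
t=env.get_image('top');s=env.get_image('side')
print(env.observe()['position'],env.observe()['grip_width'],proj('side',env.observe()['position']))
a=cv2.resize(t[180:270,220:320],None,fx=4,fy=4,interpolation=2);b=cv2.resize(s[240:330,265:365],None,fx=4,fy=4,interpolation=2)
cv2.imwrite('pics/g2.png',np.hstack([a,b])[:,:,::-1])
```

```text
[0.44911207 0.24075092 0.00461603] 0.00021033933106412087 [295.44752129 346.19844714]
```

View pics/g2.png

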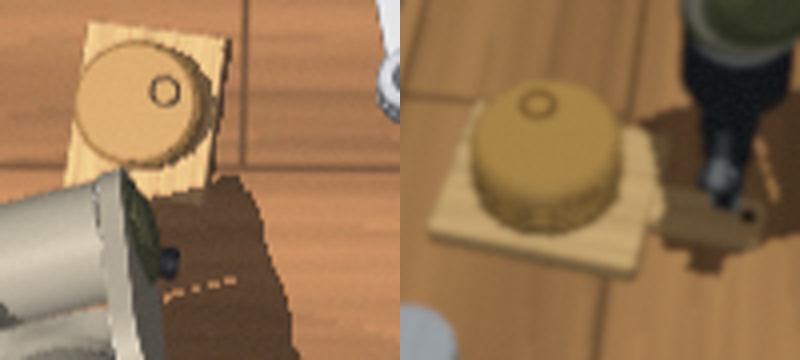

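Run:
```python
from h import *
o=env.observe();p=o['position'];R=o['tool_rot']
f=lambda n,P:(np.round(proj(n,P),1))
print('tip',f('side',p),f('top',p),'tip+20',f('side',p+[0,0,.02]))
c=np.array([.5734,.2239,0]);a=np.radians(-7);ux=np.array([np.cos(a),np.sin(a),0]);uy=np.array([-np.sin(a),np.cos(a),0])
for x in(-.154,-.125,-.075):
  for y in(-.018,.018):
    for z in (0,.02): print(x,y,z,np.round(c+ux*x+uy*y,3)[:2],f('side',c+ux*x+uy*y+[0,0,z]),f('top',c+ux*x+uy*y+[0,0,z]))
s=env.get_image('side');cv2.imwrite('pics/g3.png',cv2.resize(s[265:325,310:370],None,fx=9,fy=9,interpolation=2)[:,:,::-1])
```

```text
tip [295.4 346.2] [243.9 251.7] tip+20 [291.  346.6]
-0.154 -0.018 0 [0.418 0.225] [293.  357.1] [252.7 256.2]
-0.154 -0.018 0.02 [0.418 0.225] [288.6 357.6] [252.8 255.3]
-0.154 0.018 0 [0.423 0.261] [302.9 355. ] [251.4 246.1]
-0.154 0.018 0.02 [0.423 0.261] [298.5 355.5] [251.5 245. ]
-0.125 -0.018 0 [0.447 0.221] [291.1 347.2] [244.5 257.5]
-0.125 -0.018 0.02 [0.447 0.221] [286.7 347.6] [244.5 256.5]
-0.125 0.018 0 [0.452 0.257] [301.  344.9] [243.2 247.3]
-0.125 0.018 0.02 [0.452 0.257] [296.6 345.3] [243.1 246.2]
-0.075 -0.018 0 [0.497 0.215] [287.9 330.3] [230.4 259.6]
-0.075 -0.018 0.02 [0.497 0.215] [283.5 330.5] [230.1 258.7]
-0.075 0.018 0 [0.501 0.251] [297.6 327.7] [229.  249.5]
-0.075 0.018 0.02 [0.501 0.251] [293.2 327.8] [228.8 248.4]
```

View pics/g3.png

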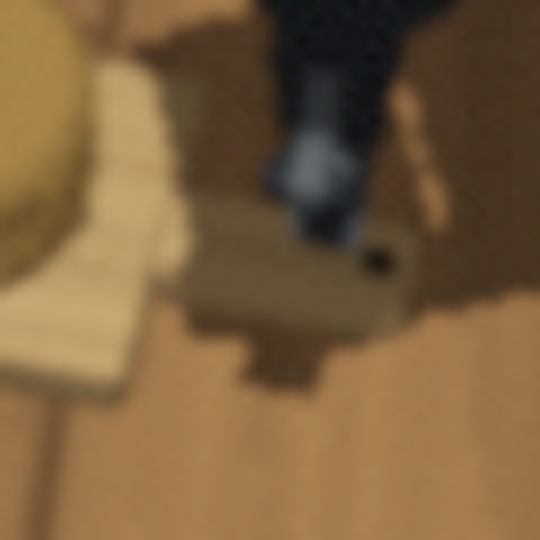

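Call:
move_arm --pt "0 0 -50 0" --pt "0 0 -100 0" --pt "0 0 -100 0" --pt "0 0 -100 0"

```text
time_s: 5.65
position: [0.4493, 0.2408, 0.1054]
tool_rot: [[0.993, -0.12, 0.002], [-0.12, -0.993, 0.001], [0.002, -0.001, -1.0]]
ft_force: [-0.3, 0.5, -0.0]
grip_width: 0.0
```

Run:
```python
from h import *
s=env.get_image('side');t=env.get_image('top')
p=env.observe()['position'];print(p,env.observe()['grip_width'])
for n,im in(('side',s),('top',t)):
    print(n,proj(n,p),proj(n,p+[0,0,.02]))
r,c=proj('side',p).astype(int)
a=s[r-40:r+30,c-35:c+35].copy()
b=s[260:330,300:370].copy()
cv2.imwrite('pics/g4.png',np.hstack([cv2.resize(x,None,fx=5,fy=5,interpolation=2) for x in(a,b)])[:,:,::-1]);print(r,c)
```

```text
[0.448369   0.24055451 0.10355963] -8.951895622319914e-05
side [272.4180184  348.35776687] [267.43473143 348.7657326 ]
top [243.82338783 246.43813033] [243.76513381 245.26105327]
272 348
```

View pics/g4.png

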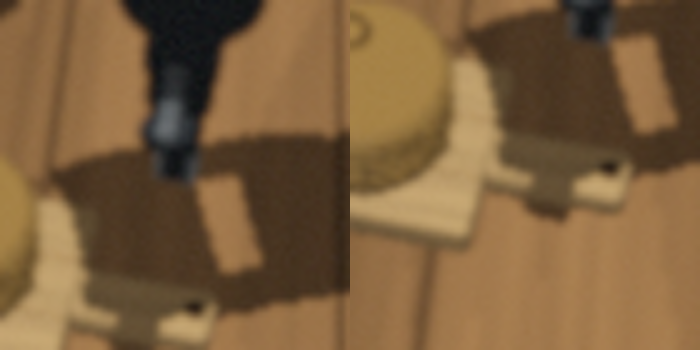

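Call:
move_arm --pt "0 0 0 0" --pt "0 0 0 0" --pt "0 0 0 0" --pt "0 0 0 0" --pt "0 0 0 0" --pt "0 0 40 0" --pt "0 0 75 0" --pt "0 0 95 0" --pt "0 0 103 0" --pt "0 0 105 0" --pt "0 0 105 0" --grip 0

```text
time_s: 6.85
position: [0.4496, 0.2409, 0.0003]
tool_rot: [[0.993, -0.12, 0.001], [-0.12, -0.993, 0.0], [0.001, -0.0, -1.0]]
ft_force: [-0.1, 0.7, 0.9]
grip_width: 0.0854
```

Call:
move_arm --pt "0 0 1 0" --pt "0 0 2 0" --pt "0 0 3 0" --pt "0 0 4 0" --pt "0 0 5 0" --pt "0 0 5 0"

```text
time_s: 7.45
position: [0.449, 0.2407, -0.0055]
tool_rot: [[0.993, -0.12, -0.0], [-0.12, -0.993, -0.0], [-0.0, 0.0, -1.0]]
ft_force: [-0.5, -0.1, 0.1]
grip_width: 0.0854
```

Run:
```python
from h import *
s=env.get_image('side')
p=env.observe()['position'];print(p,env.observe()['ft_force'])
r,c=290,345
a=s[r-45:r+35,c-40:c+40].copy()
cv2.imwrite('pics/g5.png',cv2.resize(a,None,fx=7,fy=7,interpolation=2)[:,:,::-1]);print(r,c)
```

```text
[ 0.44907724  0.24075917 -0.00543047] [ 0.17746697  0.88065683 -0.71834735]
290 345
```

View pics/g5.png

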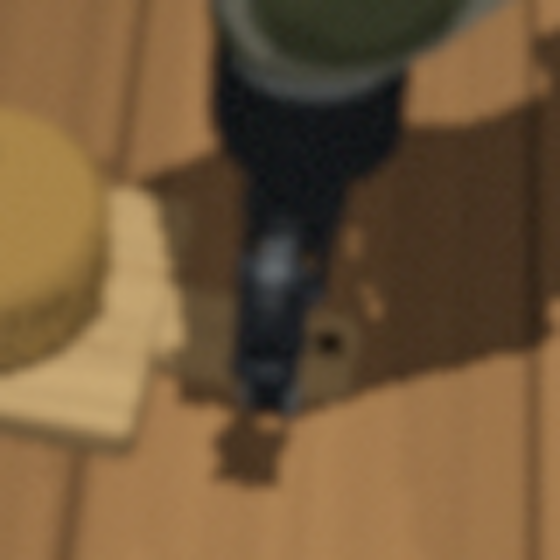

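Call:
move_arm --pt "0 0 2 0" --pt "0 0 4 0" --pt "0 0 6 0" --pt "0 0 8 0" --pt "0 0 10 0" --pt "0 0 10 0" --pt "0 0 10 0"

```text
time_s: 8.2
position: [0.4491, 0.2408, -0.0154]
tool_rot: [[0.993, -0.12, 0.0], [-0.12, -0.993, 0.0], [0.0, -0.0, -1.0]]
ft_force: [0.1, 0.5, -0.1]
grip_width: 0.0853
```

Call:
move_arm --pt "0 0 0 0" --pt "0 0 0 0" --pt "0 0 0 0" --pt "0 0 0 0" --pt "0 0 0 0" --pt "0 0 0 0" --pt "0 0 0 0" --pt "0 0 0 0" --grip 1 --grip_force 30

```text
time_s: 9.0
position: [0.4492, 0.2408, -0.0152]
tool_rot: [[0.993, -0.12, 0.0], [-0.12, -0.993, 0.0], [0.0, -0.0, -1.0]]
ft_force: [-1.1, 0.1, 6.2]
grip_width: 0.0348
```

Call:
move_arm --pt "0.4 4 0 0" --pt "1.2 12 0 0" --pt "2.2 22 0 0" --pt "3.4 34 0 0" --pt "4.6 46 0 0" --pt "5.9 58 0 0" --pt "7.1 70 0 0" --pt "8.3 82 0 0" --pt "9.5 94 0 0" --pt "10.7 106 0 0" --pt "11.9 118 0 0" --pt "13.1 130 0 0" --pt "14.3 142 0 0" --pt "15.6 154 0 0" --pt "16.8 166 0 0" --pt "18 178 0 0" --pt "19 188 0 0" --pt "19.8 196 0 0" --pt "20.4 202 0 0" --pt "20.6 204 0 0" --grip 1 --grip_force 50

```text
time_s: 11.0
position: [0.4454, 0.0359, -0.0151]
tool_rot: [[0.993, -0.119, 0.001], [-0.119, -0.993, 0.001], [0.001, -0.001, -1.0]]
ft_force: [-0.0, 6.5, 7.3]
grip_width: 0.0345
```

Run:
```python
from h import *
s=env.get_image('side');t=env.get_image('top')
o=env.observe();print(o['position'],o['ft_force'],o['grip_width'])
a=s[170:250,255:365];b=t[150:250,270:380]
cv2.imwrite('pics/s1.png',cv2.resize(a,None,fx=7,fy=7,interpolation=2)[:,:,::-1])
cv2.imwrite('pics/t1.png',cv2.resize(b,None,fx=5,fy=5,interpolation=2)[:,:,::-1])
for n in('ring_mark','indenter','collar_top'):print(n,[(np.round(d['point'],1).tolist(),round(d['conf'],2)) for d in env.tip_of('side',n)][:3])
```

```text
[ 0.44546039  0.03570327 -0.01504531] [-0.43089539  0.93904649  7.20609732] 0.03441138408469387
ring_mark [([219.7, 309.7], 0.63)]
indenter [([239.5, 315.7], 0.66)]
collar_top [([181.9, 306.9], 0.77), ([197.5, 278.2], 0.45), ([201.5, 347.2], 0.38)]
```

View pics/s1.png

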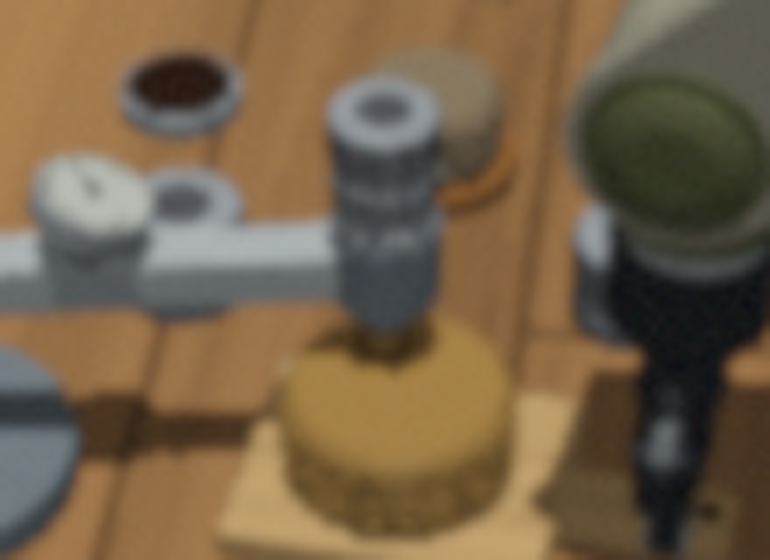

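View pics/t1.png

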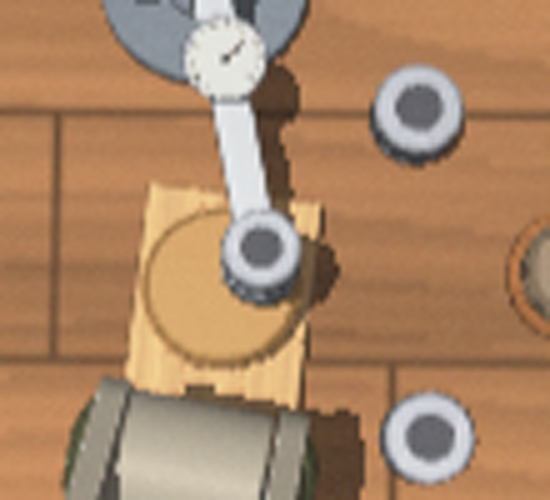

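Run:
```python
from h import *
for z in (.2045,.098,.079,.07):
    print(z,proj('side',[.583,-.002,z]),proj('top',[.583,-.002,z]))
s=env.get_image('side')
a=s[205:235,290:332]
a=cv2.resize(a,None,fx=18,fy=18,interpolation=cv2.INTER_CUBIC)
a=np.clip((a.astype(float)-20)*1.6,0,255).astype(np.uint8)
cv2.imwrite('pics/s2.png',a[:,:,::-1])
```

```text
0.2045 [185.07410114 310.08656875] [199.48223988 321.72236437]
0.098 [211.87293525 310.2797062 ] [203.50032422 321.46847863]
0.079 [216.36690553 310.31253518] [204.14736102 321.42759534]
0.07 [218.46701659 310.32792024] [204.44723947 321.40864742]
```

View pics/s2.png

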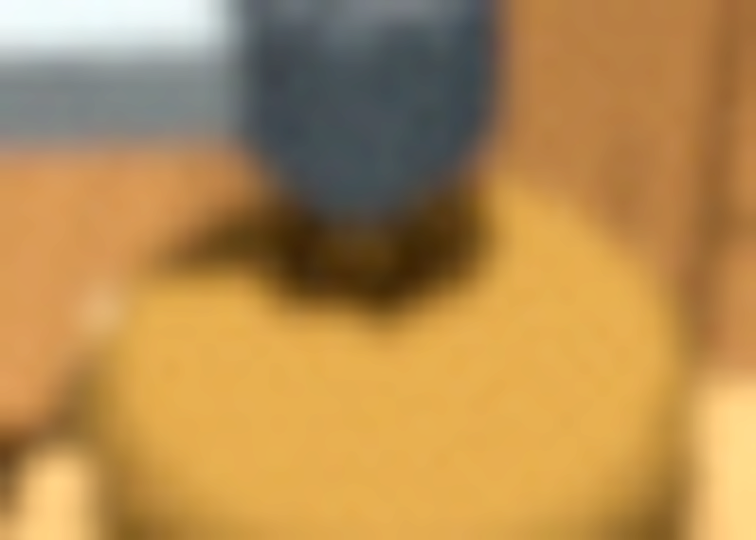

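Run:
```python
from h import *
def fit(im,P0):
    # maximise gradient along projected circle r=.055 at z=.07
    g=cv2.GaussianBlur(cv2.cvtColor(im,cv2.COLOR_RGB2LAB)[:,:,2].astype(np.float32),(0,0),1.0)
    gray=cv2.GaussianBlur(cv2.cvtColor(im,cv2.COLOR_RGB2GRAY).astype(np.float32),(0,0),1.0)
    return gray
import cv2
before=cv2.imread('pics/top0.png')[:,:,::-1]; after=env.get_image('top')
# register board+cheese patch: mask around cheese/board-left, plane z=.05
from scipy.optimize import minimize
A=cv2.GaussianBlur(before.astype(np.float32),(0,0),.8);B=cv2.GaussianBlur(after.astype(np.float32),(0,0),.8)
def sample(I,pts): return cv2.remap(I,pts[:,1].astype(np.float32)[None],pts[:,0].astype(np.float32)[None],cv2.INTER_LINEAR)[0]
def grid(z,cond):
    return [np.array([x,y]) for x in np.arange(.50,.66,.003) for y in np.arange(.15,.30,.003) if cond(x-.5765,y-.2244)]
def reg(z,cond,name):
    G=grid(z,cond); a=sample(A,np.array([proj('top',[*p,z]) for p in G]))
    best=None
    for dx in np.arange(-.010,.0041,.001):
        for dy in np.arange(-.212,-.1969,.001):
            b=sample(B,np.array([proj('top',[p[0]+dx,p[1]+dy,z]) for p in G])); e=np.median(np.abs(a-b).sum(1))
            e=np.mean(np.minimum(np.abs(a-b).sum(1),80))
            if best is None or e<best[0]: best=(e,dx,dy)
    print(name,best,len(G))
# cheese rim: annulus, excluding side near the head (ring side: -y)
reg(.07,lambda x,y:.045<np.hypot(x,y)<.062 and (y>.0 or x<-.03),'cheese')
reg(.02,lambda x,y:y>.045,'board left edge')
```

```text
Traceback (most recent call last):
  File "h.py", line 7, in proj
    c,f=K(n);p=c['extrinsics']@np.r_[P,1];x,y=p[0]/-p[2],-p[1]/-p[2];s=1+c['k1']*(x*x+y*y)
        ~^^^
  File "h.py", line 5, in K
    c=env.get_calibration(n); return c,200/np.tan(np.radians(c['fovy']/2))
ValueError: time passes only in moves, steps and waits
```

```bash
sed -i 's/^def K(n):/from functools import lru_cache\n@lru_cache(None)\ndef K(n):/' h.py
cat > reg.py <<'E'
from h import *
def P(n,X):
    c,f=K(n);p=np.c_[X,np.ones(len(X))]@c['extrinsics'].T;x,y=p[:,0]/-p[:,2],p[:,1]/p[:,2];s=1+c['k1']*(x*x+y*y)
    return np.c_[c['cy']+f*y*s,c['cx']+f*x*s]
def sample(I,pts): return cv2.remap(I,pts[:,1].astype(np.float32)[None],pts[:,0].astype(np.float32)[None],cv2.INTER_LINEAR)[0]
def reg(cam,A,B,G,z,name,rx=np.arange(-.010,.0041,.001),ry=np.arange(-.212,-.1969,.001)):
    G=np.array(G);X=np.c_[G,np.full(len(G),z)];a=sample(A,P(cam,X));best=None
    for dx in rx:
        for dy in ry:
            e=np.mean(np.minimum(np.abs(a-sample(B,P(cam,X+[dx,dy,0]))).sum(1),80))
            if best is None or e<best[0]: best=(e,dx,dy)
    print(cam,name,np.round(best,4),len(G))
E
cat > r1.py <<'E'
from reg import *
g=[(x,y) for x in np.arange(.50,.66,.003) for y in np.arange(.15,.30,.003)]
for cam in('top','side'):
    A=cv2.imread(f'pics/{cam}0.png')[:,:,::-1];B=env.get_image(cam)
    A,B=[cv2.GaussianBlur(i.astype(np.float32),(0,0),.8) for i in(A,B)]
    reg(cam,A,B,[p for p in g if .045<np.hypot(p[0]-.5765,p[1]-.2244)<.062 and (p[1]>.2244 or p[0]<.5465)],.07,'cheese')
    reg(cam,A,B,[p for p in g if p[1]>.27],.02,'board')
E
python3 r1.py
```

```text
top cheese [ 3.11673e+01 -3.00000e-03 -1.97000e-01] 419
top board [ 2.5351e+01  1.0000e-03 -2.0600e-01] 540
side cheese [ 1.48453e+01 -3.00000e-03 -2.00000e-01] 419
side board [ 1.66127e+01 -3.00000e-03 -2.02000e-01] 540
```

```bash
cat > r2.py <<'E'
from reg import *
g=[(x,y) for x in np.arange(.50,.66,.002) for y in np.arange(.15,.30,.002)]
R=dict(rx=np.arange(-.012,.006,.001),ry=np.arange(-.215,-.184,.001))
for cam in('top','side'):
    A=cv2.imread(f'pics/{cam}0.png')[:,:,::-1];B=env.get_image(cam)
    cv2.imwrite(f'pics/{cam}B.png',B[:,:,::-1])
    A,B=[cv2.GaussianBlur(i.astype(np.float32),(0,0),.8) for i in(A,B)]
    for c in((.5765,.2244),):
        reg(cam,A,B,[p for p in g if .048<np.hypot(p[0]-c[0],p[1]-c[1])<.059 and (p[1]>c[1]+.01)],.07,'cheese left',**R)
        reg(cam,A,B,[p for p in g if .03<np.hypot(p[0]-c[0],p[1]-c[1])<.06 and (p[0]<c[0]-.02)],.07,'cheese near',**R)
    reg(cam,A,B,[p for p in g if p[1]>.265 and p[0]>.52],.02,'board',**R)
E
python3 r2.py
python3 - <<'E'
import cv2,numpy as np
a=cv2.imread('pics/top0.png')[165:235,225:290];b=cv2.imread('pics/topB.png')[165:235,285:350]
cv2.imwrite('pics/ab.png',cv2.resize(np.hstack([a,b]),None,fx=6,fy=6,interpolation=2))
E
```

```text
top cheese left [ 2.46248e+01 -8.00000e-03 -2.05000e-01] 402
top cheese near [ 2.80125e+01 -3.00000e-03 -2.03000e-01] 756
top board [ 2.25356e+01 -2.00000e-03 -2.06000e-01] 1190
side cheese left [ 9.561e+00 -3.000e-03 -2.000e-01] 402
side cheese near [ 1.65725e+01 -5.00000e-03 -2.01000e-01] 756
side board [ 1.67193e+01 -2.00000e-03 -2.02000e-01] 1190
```

View pics/ab.png

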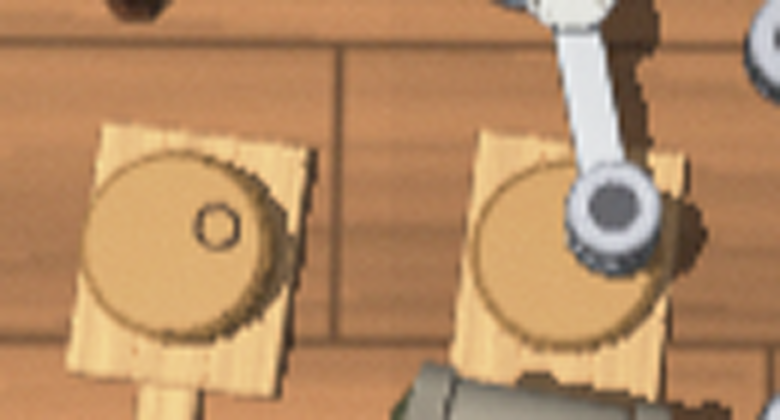

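Call:
move_arm --pt "0 0 0 0" --pt "0 0 0 0" --pt "0 0 0 0" --pt "0 0 0 0" --pt "0 0 -5 0" --pt "0 0 -15 0" --pt "0 0 -40 0" --pt "0 0 -90 0" --pt "0 0 -140 0" --pt "0 0 -190 0" --pt "0 0 -240 0" --pt "0 0 -275 0" --pt "0 0 -275 0" --grip 0

```text
time_s: 12.85
position: [0.4463, 0.0356, 0.265]
tool_rot: [[0.993, -0.12, 0.01], [-0.12, -0.993, -0.002], [0.01, 0.001, -1.0]]
ft_force: [0.9, -0.7, -0.7]
grip_width: 0.0852
```

Run:
```python
from h import *
s=env.get_image('side');t=env.get_image('top');cv2.imwrite('pics/topC.png',t[:,:,::-1]);cv2.imwrite('pics/sideC.png',s[:,:,::-1])
o=env.observe();print(o['time_s'],o['position'],o['tool_rot'],o['grip_width'])
a=t[165:265,275:375]
cv2.imwrite('pics/c1.png',np.hstack([cv2.resize(a,(400,400),interpolation=2),cv2.resize(s[190:270,275:355],(400,400),interpolation=2)])[:,:,::-1])
p=o['position'];R=o['tool_rot'];d=np.array([.583,-.003,p[2]])-p;print(R.T@d*1000)
```

```text
12.95 [0.44471829 0.03587986 0.26027015] [[ 9.92789238e-01 -1.19865671e-01  1.32274096e-03]
 [-1.19865544e-01 -9.92790119e-01 -1.75271221e-04]
 [ 1.33421316e-03  1.54563167e-05 -9.99999110e-01]] 0.08543606288155502
[141.94494899  22.02431032   0.1897254 ]
```

View pics/c1.png

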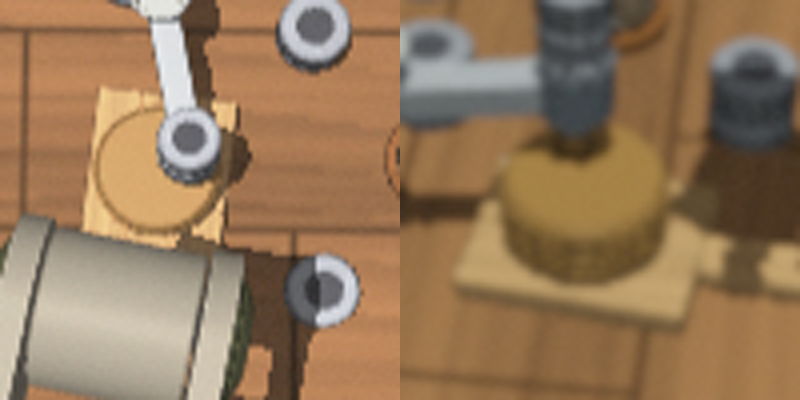

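Call:
move_arm --pt "40 6 0 -0.14" --pt "80 12 0 -0.28" --pt "110 17 0 -0.42" --pt "130 20 0 -0.56" --pt "142 22 0 -0.7" --pt "142 22 0 -0.84" --pt "142 22 0 -0.98" --pt "142 22 0 -0.98" --pt "142 22 0 -0.98"

```text
time_s: 13.85
position: [0.583, -0.003, 0.2587]
tool_rot: [[0.655, 0.755, -0.002], [0.755, -0.655, 0.0], [-0.001, -0.002, -1.0]]
ft_force: [-0.1, 0.9, 0.2]
grip_width: 0.0855
```

Run:
```python
from h import *
s=env.get_image('side')
o=env.observe();print(o['time_s'],o['position'],o['tool_rot'],o['q'],o['ft_force'])
p=o['position'];print(proj('side',p),proj('side',p+[0,0,.03]),proj('side',[.583,-.003,.2045]))
cv2.imwrite('pics/c2.png',cv2.resize(s[110:230,250:370],None,fx=5,fy=5,interpolation=2)[:,:,::-1])
```

```text
13.9 [ 0.5830729  -0.0030089   0.25895532] [[ 6.55104261e-01  7.55536990e-01 -1.50480055e-03]
 [ 7.55538118e-01 -6.55104612e-01  3.14753099e-04]
 [-7.47994170e-04 -1.34313027e-03 -9.99998818e-01]] [-1.19212019e+01  2.36032336e+01  6.28516391e+01 -1.65133198e-04
  9.36332117e+01  2.90063865e+01] [ 0.46692381 -0.59889159 -0.73897436]
[170.03384827 310.00103698] [161.50091308 309.94162089] [184.87680576 310.12902066]
```

View pics/c2.png

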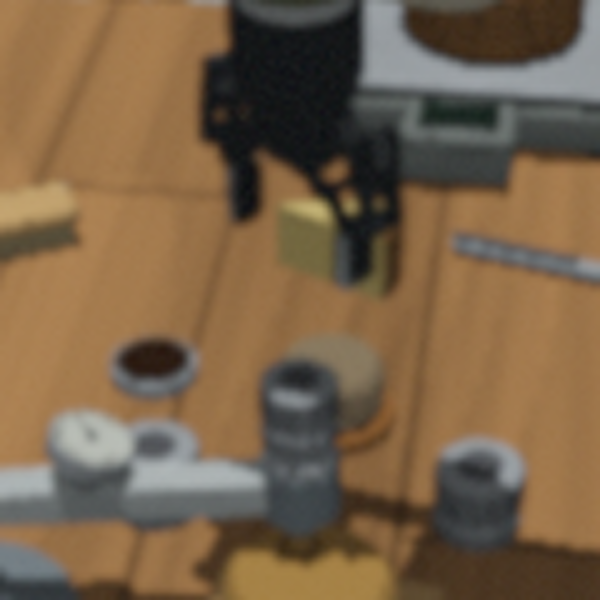

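Call:
move_arm --pt "0 0 30 0" --pt "0 0 60 0" --pt "0 0 85 0" --pt "0 0 100 0" --pt "0 0 110 0" --pt "0 0 117 0" --pt "0 0 122 0" --pt "0 0 122 0"

```text
time_s: 14.7
position: [0.5834, -0.0031, 0.1375]
tool_rot: [[0.653, 0.757, -0.0], [0.757, -0.653, 0.0], [-0.0, -0.0, -1.0]]
ft_force: [0.3, 0.3, -0.2]
grip_width: 0.0854
```

Run:
```python
from h import *
s=env.get_image('side');t=env.get_image('top')
o=env.observe();print(o['time_s'],o['position'],o['ft_force'])
a=cv2.resize(s[150:230,270:350],None,fx=5,fy=5,interpolation=2);b=cv2.resize(t[160:240,280:360],None,fx=5,fy=5,interpolation=2)
cv2.imwrite('pics/c3.png',np.hstack([a,b])[:,:,::-1])
```

```text
14.8 [ 0.5836825  -0.00312657  0.13817912] [-0.13087159 -0.35315807 -0.07799693]
```

View pics/c3.png

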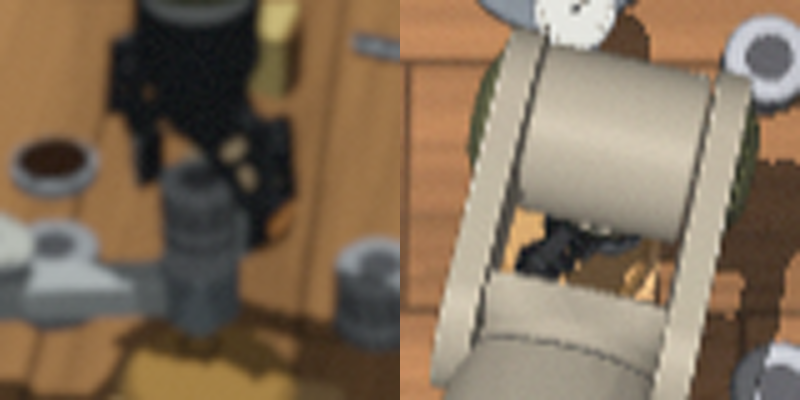

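Call:
move_arm --pt "0 0 0 0" --pt "0 0 0 0" --pt "0 0 0 0" --pt "0 0 0 0" --pt "0 0 0 0" --pt "0 0 0 0" --pt "0 0 0 0" --pt "0 0 0 0" --grip 1 --grip_force 25

```text
time_s: 15.6
position: [0.5837, -0.0032, 0.1379]
tool_rot: [[0.653, 0.758, 0.001], [0.758, -0.653, -0.0], [0.0, 0.001, -1.0]]
ft_force: [0.5, -0.1, 4.3]
grip_width: 0.0477
```

Run:
```python
from h import *
s=env.get_image('side')
o=env.observe();print(o['time_s'],o['position'],o['ft_force'],o['tool_rot'].T@o['ft_force'],o['wrist_torque'],o['grip_width'])
cv2.imwrite('pics/c4.png',cv2.resize(s[150:230,270:350],None,fx=6,fy=6,interpolation=2)[:,:,::-1])
```

```text
15.65 [ 0.58366767 -0.00317662  0.13793677] [1.70574793 0.04088391 4.35574345] [ 1.14576835  1.26919478 -4.35432062] [-0.11668202 -0.03899967  0.03078686] 0.047906882972957594
```

View pics/c4.png

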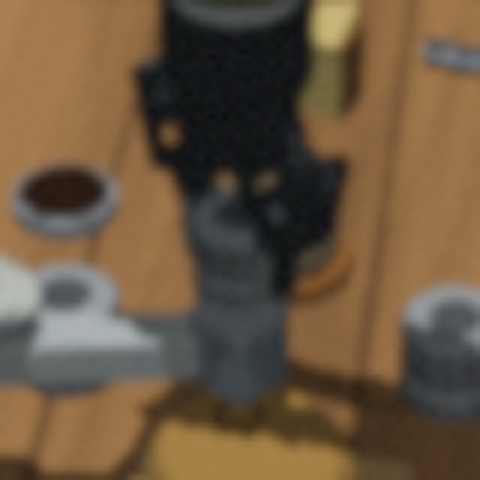

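Call:
move_arm --pt "0 0 1 0" --pt "0 0 2 0" --pt "0 0 2 0.05" --pt "0 0 2 0.1" --pt "0 0 2 0.15" --pt "0 0 2 0.2" --pt "0 0 2 0.2" --grip 1 --grip_force 50

```text
time_s: 16.35
position: [0.5845, -0.0035, 0.1377]
tool_rot: [[0.791, 0.612, 0.004], [0.612, -0.791, -0.001], [0.003, 0.004, -1.0]]
ft_force: [-0.5, -0.5, 15.4]
grip_width: 0.0474
```

```bash
cat > st.py <<'E'
from h import *
o=env.observe();R=o['tool_rot'];print(round(o['time_s'],2),np.round(o['position']*1000,1),'F',np.round(o['ft_force'],1),'T',np.round(o['wrist_torque'],3),'h',np.round(np.degrees(np.arctan2(R[1,0],R[0,0])),1),o['grip_width'],np.round(o['q'][5],1))
E
python3 st.py
```

```text
16.35 [584.5  -3.5 137.7] F [-0.5 -0.5 15.4] T [-0.143  0.123 -0.102] h 37.7 0.047395479590704524 40.4
```

Call:
move_arm --pt "0 0 0 0.05" --pt "0 0 0 0.1" --pt "0 0 0 0.1"

```text
time_s: 16.65
position: [0.5847, -0.0035, 0.1377]
tool_rot: [[0.848, 0.53, 0.005], [0.53, -0.848, -0.001], [0.003, 0.003, -1.0]]
ft_force: [-0.3, -1.2, 14.7]
grip_width: 0.0476
```

```bash
python3 st.py
```

```text
16.65 [584.7  -3.5 137.7] F [-0.3 -1.2 14.7] T [-0.19  -0.035 -0.093] h 32.0 0.047631392108064566 46.1
```

Call:
move_arm --pt "0 0 0 0.05" --pt "0 0 0 0.1" --pt "0 0 0 0.1"

```text
time_s: 16.95
position: [0.5843, -0.0034, 0.1368]
tool_rot: [[0.897, 0.442, 0.003], [0.442, -0.897, -0.001], [0.003, 0.002, -1.0]]
ft_force: [1.4, -0.0, 8.7]
grip_width: 0.0473
```

```bash
python3 st.py
```

```text
16.95 [584.3  -3.4 136.8] F [ 1.4 -0.   8.7] T [-0.136 -0.132 -0.231] h 26.2 0.04726990181940989 51.8
```

Call:
move_arm --pt "0 0 1 0" --pt "0 0 2 0" --pt "0 0 3 0" --pt "0 0 3 0"

```text
time_s: 17.35
position: [0.5846, -0.0033, 0.136]
tool_rot: [[0.896, 0.443, 0.006], [0.443, -0.896, -0.001], [0.005, 0.004, -1.0]]
ft_force: [-3.5, 0.3, 23.1]
grip_width: 0.0472
```

```bash
python3 st.py
```

```text
17.35 [584.6  -3.3 136. ] F [-3.5  0.3 23.1] T [ 0.082  0.579 -0.401] h 26.3 0.047182339045440745 51.8
```

Call:
move_arm --pt "0 0 -1 0" --pt "0 0 -2 0" --pt "0 0 -3 0" --pt "0 0 -3 0.05" --pt "0 0 -3 0.05"

```text
time_s: 17.85
position: [0.584, -0.0033, 0.1364]
tool_rot: [[0.918, 0.397, 0.002], [0.397, -0.918, -0.0], [0.002, 0.001, -1.0]]
ft_force: [1.5, -1.1, 6.9]
grip_width: 0.0476
```

```bash
python3 st.py
```

```text
17.85 [584.   -3.3 136.4] F [ 1.5 -1.1  6.9] T [-0.169 -0.132 -0.201] h 23.4 0.04755528548051643 54.7
```

Call:
move_arm --pt "0 0 1 0" --pt "0 0 2 0" --pt "0 0 3 0" --pt "0 0 3 0"

```text
time_s: 18.25
position: [0.5843, -0.0035, 0.1354]
tool_rot: [[0.918, 0.398, 0.004], [0.398, -0.918, -0.001], [0.003, 0.003, -1.0]]
ft_force: [-4.2, -1.2, 21.0]
grip_width: 0.0474
```

```bash
python3 st.py
```

```text
18.25 [584.3  -3.5 135.4] F [-4.2 -1.2 21. ] T [-0.185  0.623 -0.476] h 23.4 0.04736514330089451 54.6
```

Call:
move_arm --pt "0 0 0 -0.02" --pt "0 0 0 -0.04" --pt "0 0 0 -0.04"

```text
time_s: 18.55
position: [0.5843, -0.0034, 0.1355]
tool_rot: [[0.901, 0.434, 0.004], [0.434, -0.901, -0.001], [0.004, 0.003, -1.0]]
ft_force: [-3.8, -0.6, 21.6]
grip_width: 0.0476
```

```bash
python3 st.py
python3 - <<'E'
from h import *
s=env.get_image('side')
cv2.imwrite('pics/c5.png',cv2.resize(s[160:230,280:350],None,fx=8,fy=8,interpolation=2)[:,:,::-1])
E
```

```text
18.55 [584.3  -3.4 135.5] F [-3.8 -0.6 21.6] T [-0.104  0.719 -0.77 ] h 25.7 0.047621171897450416 52.4
```

View pics/c5.png

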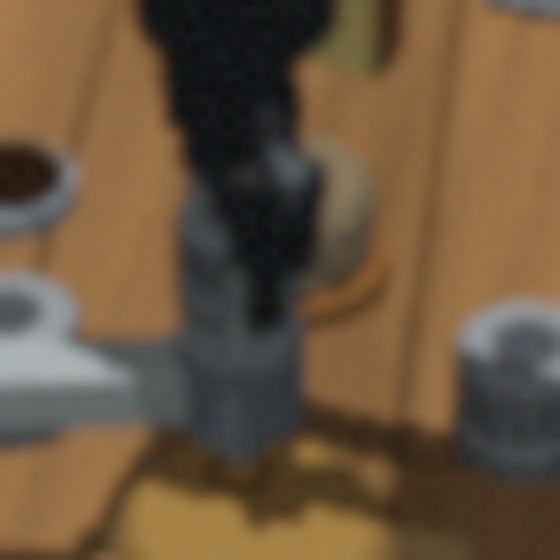

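Run:
```python
from h import *
h=np.radians(25.7)
# pad/jaw dir = tool y = (sin h,-cos h)
for d in(.024,.03,.036):
    # near finger on +y side
    x,y=.584-np.sin(h)*d,-.0034+np.cos(h)*d
    for z in(.14,.15,.16,.17): print(d,z,proj('side',[x,y,z]).round(1))
for z in(.098,.142,.15,.1625): print('front head',z,proj('side',[.583+.002,-.003+.026,z]).round(1), proj('side',[.583,-.003+.024,z]).round(1))
```

```text
0.024 0.14 [206.  312.4]
0.024 0.15 [203.5 312.4]
0.024 0.16 [201.  312.4]
0.024 0.17 [198.4 312.4]
0.03 0.14 [207.2 313. ]
0.03 0.15 [204.7 313. ]
0.03 0.16 [202.1 313. ]
0.03 0.17 [199.6 313. ]
0.036 0.14 [208.4 313.7]
0.036 0.15 [205.9 313.6]
0.036 0.16 [203.3 313.6]
0.036 0.17 [200.8 313.6]
front head 0.098 [217.  308.6] [216.6 309.3]
front head 0.142 [206.2 308.5] [205.8 309.2]
front head 0.15 [204.2 308.5] [203.8 309.2]
front head 0.1625 [201.  308.5] [200.6 309.2]
```

Call:
move_arm --pt "0 0 -1 0.04" --pt "0 0 -2 0.08" --pt "0 0 -2 0.1" --pt "0 0 -2 0.1"

```text
time_s: 19.0
position: [0.5839, -0.0035, 0.135]
tool_rot: [[0.94, 0.342, 0.002], [0.342, -0.94, -0.001], [0.001, 0.001, -1.0]]
ft_force: [1.2, -2.1, 6.0]
grip_width: 0.0475
```

```bash
python3 st.py
```

```text
19.0 [583.9  -3.5 135. ] F [ 1.2 -2.1  6. ] T [-0.304 -0.333 -0.081] h 20.0 0.04749793079329992 58.0
```

Call:
move_arm --pt "0 0 0 0.03" --pt "0 0 0 0.06" --pt "0 0 0 0.06"

```text
time_s: 19.3
position: [0.5834, -0.0032, 0.1344]
tool_rot: [[0.958, 0.286, -0.0], [0.286, -0.958, 0.0], [-0.0, -0.0, -1.0]]
ft_force: [1.4, -1.6, 3.1]
grip_width: 0.0474
```

```bash
python3 st.py
```

```text
19.3 [583.4  -3.2 134.4] F [ 1.4 -1.6  3.1] T [-0.207 -0.202 -0.046] h 16.6 0.04736474040087312 61.5
```

Call:
move_arm --pt "0 0 1 0" --pt "0 0 2 0" --pt "0 0 3 0" --pt "0 0 3 0"

```text
time_s: 19.7
position: [0.5834, -0.0032, 0.1315]
tool_rot: [[0.958, 0.286, -0.0], [0.286, -0.958, -0.0], [-0.0, 0.0, -1.0]]
ft_force: [1.3, -1.4, 4.1]
grip_width: 0.0475
```

```bash
python3 st.py
```

```text
19.7 [583.4  -3.2 131.5] F [ 1.3 -1.4  4.1] T [-0.21  -0.097 -0.017] h 16.6 0.04745753922976664 61.5
```

Call:
move_arm --pt "0 0 1 0" --pt "0 0 2 0" --pt "0 0 3 0" --pt "0 0 4 0" --pt "0 0 4 0" --grip 1 --grip_force 70

```text
time_s: 20.2
position: [0.5835, -0.0031, 0.1277]
tool_rot: [[0.958, 0.286, 0.0], [0.286, -0.958, -0.0], [0.0, 0.0, -1.0]]
ft_force: [0.6, -2.1, 5.3]
grip_width: 0.0471
```

```bash
python3 st.py
```

```text
20.2 [583.5  -3.1 127.7] F [ 0.6 -2.1  5.3] T [-0.18  -0.097  0.026] h 16.6 0.04712363817528322 61.5
```

Call:
move_arm --pt "0 0 1 0" --pt "0 0 2 0" --pt "0 0 2 0"

```text
time_s: 20.5
position: [0.5835, -0.0031, 0.1261]
tool_rot: [[0.958, 0.286, 0.001], [0.286, -0.958, -0.0], [0.001, 0.0, -1.0]]
ft_force: [-0.3, -0.6, 6.9]
grip_width: 0.047
```

```bash
python3 st.py
```

```text
20.5 [583.5  -3.1 126.1] F [-0.3 -0.6  6.9] T [-0.131  0.034 -0.037] h 16.6 0.04696951377569385 61.5
```

Call:
move_arm --pt "0 0 1 0" --pt "0 0 2 0" --pt "0 0 2 0"

```text
time_s: 20.8
position: [0.5836, -0.0031, 0.1259]
tool_rot: [[0.958, 0.286, 0.002], [0.286, -0.958, -0.001], [0.002, 0.001, -1.0]]
ft_force: [-5.9, -0.3, 20.1]
grip_width: 0.0473
```

```bash
python3 st.py
```

```text
20.8 [583.6  -3.1 125.9] F [-5.9 -0.3 20.1] T [-0.15   0.895 -0.01 ] h 16.6 0.04727537674789299 61.5
```

Call:
move_arm --pt "0 0 1 0" --pt "0 0 2 0" --pt "0 0 2 0"

```text
time_s: 21.1
position: [0.5837, -0.0031, 0.1259]
tool_rot: [[0.958, 0.286, 0.004], [0.286, -0.958, -0.001], [0.004, 0.002, -1.0]]
ft_force: [-10.1, -0.6, 33.4]
grip_width: 0.0468
```

```bash
python3 st.py
```

```text
21.1 [583.7  -3.1 125.9] F [-10.1  -0.6  33.4] T [ 0.106  1.8   -0.04 ] h 16.6 0.04676993630798901 61.5
```

Call:
move_arm --pt "0 0 -1 0" --pt "0 0 -1.5 0" --pt "0 0 -1.5 0" --pt "0 0 -1.5 0"

```text
time_s: 21.5
position: [0.5836, -0.0031, 0.1259]
tool_rot: [[0.958, 0.286, 0.003], [0.286, -0.958, -0.001], [0.002, 0.002, -1.0]]
ft_force: [-6.2, -0.7, 24.2]
grip_width: 0.0466
```

```bash
python3 st.py
python3 - <<'E'
from h import *
s=env.get_image('side');t=env.get_image('top')
a=cv2.resize(s[170:230,280:340],None,fx=9,fy=9,interpolation=cv2.INTER_CUBIC)
a=np.clip(a.astype(float)*1.6,0,255).astype(np.uint8)
cv2.imwrite('pics/d1.png',a[:,:,::-1])
b=cv2.imread('pics/sideC.png')[170:230,280:340]
b=np.clip(cv2.resize(b,None,fx=9,fy=9,interpolation=cv2.INTER_CUBIC).astype(float)*1.6,0,255).astype(np.uint8)
cv2.imwrite('pics/d2.png',b)
cv2.imwrite('pics/d3.png',cv2.resize(t[100:290,230:410],None,fx=3,fy=3,interpolation=2)[:,:,::-1])
for z in(.15,.1625,.192,.2045):print(z,proj('side',[.583,.021,z]).round(1))
E
```

```text
21.5 [583.6  -3.1 125.9] F [-6.2 -0.7 24.2] T [-0.159  1.112 -0.045] h 16.6 0.04658592506641758 61.5
0.15 [203.8 309.2]
0.1625 [200.6 309.2]
0.192 [193.  309.1]
0.2045 [189.7 309.1]
```

View pics/d1.png

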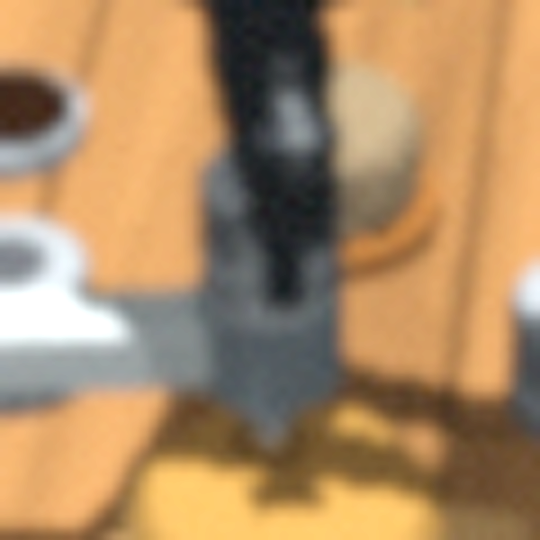

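View pics/d2.png

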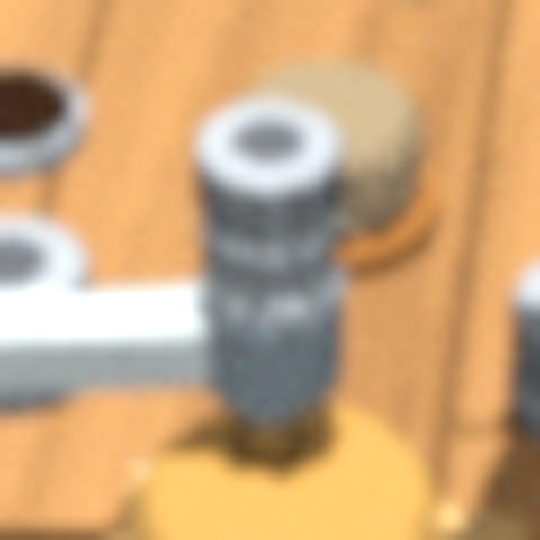

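View pics/d3.png

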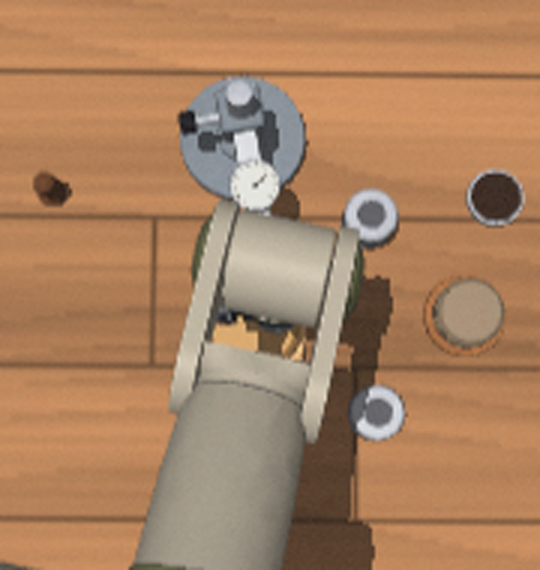

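Run:
```python
from h import *
im=cv2.imread('pics/sideC.png');a=im[208:230,294:328]
a=cv2.resize(a,None,fx=22,fy=22,interpolation=cv2.INTER_LANCZOS4).astype(float)
a=np.clip(255*(a/200)**.5,0,255).astype(np.uint8)
for (X,col) in (([.583,-.0005],(0,255,0)),):
    for r in(.010,.013):
        c=circ('side',np.array([*X,.07]),r);pts=np.c_[(c[:,1]-294+.5)*22,(c[:,0]-208+.5)*22].astype(int)
        b=a.copy();cv2.polylines(b,[pts],True,col,1)
        if r==.013: out=b
cv2.imwrite('pics/e1.png',a);cv2.imwrite('pics/e2.png',out)
```

```text
(no output)
```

View pics/e1.png

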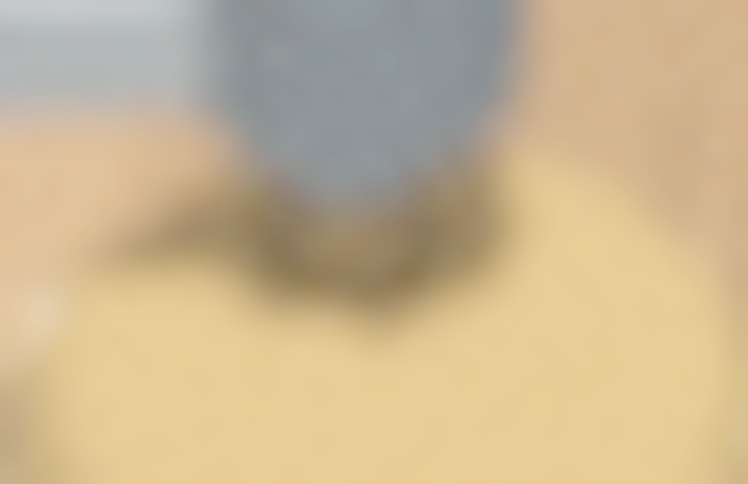

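View pics/e2.png

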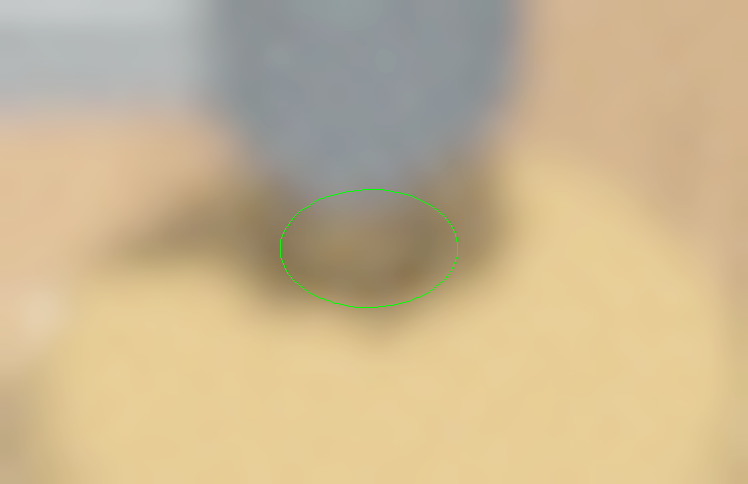

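```bash
cat > fit.py <<'E'
from reg import *
from scipy.optimize import minimize
def load(f): return cv2.cvtColor(cv2.imread(f),cv2.COLOR_BGR2GRAY).astype(np.float32)
A=np.linspace(0,2*np.pi,60,endpoint=False)
def band(r0,r1): return np.array([(r*np.cos(a),r*np.sin(a)) for r in np.linspace(r0,r1,4) for a in A])
def mean(I,cam,c,z,b,bl=0):
    X=np.c_[b+c,np.full(len(b),z)];return sample(I,P(cam,X)).mean()
def best(I,cam,z,c0,score,R=.008):
    g=np.arange(-R,R+1e-9,.0005);S=np.array([[score(I,cam,np.array(c0)+[x,y],z) for y in g] for x in g])
    i,j=np.unravel_index(S.argmax(),S.shape);return np.array(c0)+[g[i],g[j]],S.max()
ringb=[band(.010,.013),band(.002,.0075),band(.0155,.018)]
def ring(I,cam,c,z): return mean(I,cam,c,z,ringb[1])+mean(I,cam,c,z,ringb[2])-2*mean(I,cam,c,z,ringb[0])
colb=[band(.014,.022),band(.001,.008),band(.0265,.03)]
def collar(I,cam,c,z): return 2*mean(I,cam,c,z,colb[0])-mean(I,cam,c,z,colb[1])-.5*mean(I,cam,c,z,colb[2])
if __name__=='__main__':
    for cam in('top','side'):
        I=load(f'pics/{cam}0.png')
        r=best(I,cam,.07,(.587,.202),ring);c=best(I,cam,.2045,(.583,-.002),collar);print(cam,'ring',r,'collar',c,'d',c[0]-r[0])
        I=load(f'pics/{cam}C.png');print('  collar after',best(I,cam,.2045,(.583,-.002),collar))
E
python3 fit.py
```

```text
top ring (array([0.588 , 0.2025]), np.float32(113.27545)) collar (array([ 0.585, -0.002]), np.float32(228.75107)) d [-0.003  -0.2045]
  collar after (array([ 0.585, -0.002]), np.float32(213.9479))
side ring (array([0.589 , 0.2025]), np.float32(33.591537)) collar (array([ 5.85e-01, -5.00e-04]), np.float32(128.09427)) d [-0.004 -0.203]
  collar after (array([ 5.85e-01, -5.00e-04]), np.float32(134.38423))
```

```bash
cat > fit2.py <<'E'
from fit import *
def arc(r,a0,a1): a=np.radians(np.linspace(a0,a1,120));return np.c_[r*np.cos(a),r*np.sin(a)]
# angle 0=+x,90=+y
def sc(a0,a1):
    b=[arc(r,a0,a1) for r in(.050,.052,.0545,.0555,.058)]
    def f(I,cam,c,z):
        v=[sample(I,P(cam,np.c_[q+c,np.full(len(q),z)])) for q in b]
        return np.median(v[0]+v[1]-v[2]-v[3])
    return f
for cam,arcs in(('top',[(30,230),(40,200),(60,240)]),('side',[(30,170),(60,200),(10,150)])):
    for a in arcs:
        f=sc(*a)
        out=[best(load(f'pics/{cam}{k}.png'),cam,.07,c,f,.008) for k,c in(('0',(.5765,.2244)),('C',(.573,.0194)))]
        print(cam,a,[np.r_[o[0],o[1]].round(4) for o in out],'d',out[1][0]-out[0][0])
E
python3 fit2.py
```

```text
top (30, 230) [array([ 0.5825,  0.2244, 52.9033]), array([5.78000e-01, 1.94000e-02, 5.51523e+01])] d [-0.0045 -0.205 ]
top (40, 200) [array([ 0.582 ,  0.2239, 51.9175]), array([5.78000e-01, 1.94000e-02, 5.95981e+01])] d [-0.004  -0.2045]
top (60, 240) [array([ 0.583 ,  0.2254, 56.5693]), array([5.78500e-01, 1.94000e-02, 5.77139e+01])] d [-0.0045 -0.206 ]
side (30, 170) [array([ 0.578 ,  0.2319, 22.2505]), array([ 0.576 ,  0.0274, 21.5269])] d [-0.002  -0.2045]
side (60, 200) [array([ 0.58  ,  0.2319, 20.2773]), array([ 0.569 ,  0.0274, 21.3369])] d [-0.011  -0.2045]
side (10, 150) [array([ 0.5775,  0.2314, 20.9736]), array([ 0.5735,  0.0274, 21.7769])] d [-0.004 -0.204]
```

```bash
python3 st.py; python3 -c "
from rig import env
print(env.close_job())"
```

```text
21.6 [583.6  -3.1 125.9] F [-6.8 -0.9 23.1] T [-0.159  1.08  -0.013] h 16.6 0.04706247829459921 61.5
the job is handed in; nothing more can be done
None
```

I slid the board until the ring was under the probe, then turned the collar clockwise about 33° until it dropped, with one short turn back of about 2° on the way. I pushed it home and handed in the job at about 21.6 s, still gripping the collar and pressing down with about 23 N.

**Ring under the probe:** Picture fits gave a needed shift of about (-3.5, -204) mm. The arm moved the board by (-3.7, -205) mm, and the top camera showed the cheese moving about (-4, -205) mm. That puts the ring within about 1 to 2 mm of the probe axis. One of the three side-camera fits disagreed (x off by 7 mm) and was poorly constrained. By eye, the shadowed ring edge in the side view hinted at an offset of up to 4 mm.

**Collar home:** It went down freely at 4 to 7 N, then stopped hard after about 12.0 mm of finger travel against the expected 12.5 mm. It did not move further at 33 N. In the picture, the gap between rim and head had closed.

**Problems along the way:**
- **First grasp missed:** My first grasp of the board handle closed above it, because the fingertips sit roughly 18 mm (shut) to 33 mm (open) behind the reported TCP. I lowered the gripper and the second grasp held.
- **Early pushes on the collar:** Two pushes before the keyway was aligned met resistance, so I eased off and turned further.

The small cheese, stamp and ink tin, with the tester and the two collar look-alikes, looked unmoved in the last top view. The trier, wedge and jar were outside that crop, but the arm never came near them. The probe's contact with the cheese could only be seen as a faint tip in the shadow, at the expected pixel.

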